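# Slide a circuit board out over the stand's edge

### The arm

A 6-joint arm with a two-finger parallel gripper is mounted at the origin on the work surface. World frame = base frame: x ahead of the robot, y to its left, z up, the work surface at z = 0. Lengths are in m, angles in rad, forces in N, time in s.
With the tool pointing down it reaches from about 0.25 to 0.775 m from the base axis. Payload 4 kg.
Tool frame: the origin (TCP) lies at the very end of the fingers, on their centre line; the grasp point (between the pads) lies 19 mm behind it; z points along the fingers, y is the line along which they close (so a half turn about z gives the same grasp; the last joint's range is limited). The gripper opens to 94 mm and grips with 3 to 60 N. Pads are 16 mm wide; open, the fingers measure 119 mm over their backs; the gripper's body (75 mm by 177 mm) begins 78 mm behind the grasp point.
Start: joints at [-0.103, 0.087, 1.371, -0, 1.684, -0.103], TCP at [0.55, -0, 0.206] pointing down, gripper open.
Joint ranges: [-3.1, 3.1], [-0.76, 2.03], [0.27, 2.55], [-1.08, 4.22], [0.17, 2.65], [-2.57, 2.57]. Speed limits (rad/s): [2.79, 2.79, 3.14, 3.14, 3.14, 3.14].

### API

Orientations are given as [roll, pitch, yaw] about the fixed x, y, z axes, in that order (R = Rz(yaw) Ry(pitch) Rx(roll)).
In Python, from bench import robot, vision gives the robot as it stands.
- The arm moves only by the shell command python3 -m crank 'ROWS'. ROWS is JSON, a list of rows, each a list of 3 entries, a list of its own where there are three numbers: the closure, from 0 (fully open) to 1 (shut), then the shift along the tool's x, y, z in m, then the turn, a rotation vector about the tool's x, y, z in degrees. A call has 1 to 8 rows; each row shifts and turns the commanded pose from where the row before left it, along the tool's axes as they then stand; what a row does not reach is not made up. A row lasts 1/10 s, in which the tool goes at most 50 mm and 8.59 degrees, less where a joint would pass 70% of its speed; a pose out of reach is approached as far as the arm can. A call with a gripper value outside its range is refused whole. The fingers move at their own pace and stop on an object; the grip force is fixed at half the most. Time passes only in rows, so rows that do not move let the fingers close. It gives the time, the measured TCP pose, the force, the opening and the grip force at its end, in the units of the state.
- robot.get_obs(): the state, without advancing time (a new reading comes with each control period).
- vision.snapshot(name): name is "scene" or "side" or "wrist"; returns a dict with "color" (400x640x3 uint8, red, green, blue), "z_map" (400x640 float32, m along the optical axis (not along the pixel's ray), 0 where there is no reading), "fx", "fy", "cx", "cy" (pixels), "R" (3x3) and "t" (3): a world point X has camera coordinates R X + t. Camera axes: x right, y down, z forward; pixel columns grow to the right and rows downward; lengths in m; the calibration is good to about 2 mm. A picture is of the moment at which its call begins.
- robot.close_job(): hands the job in; it is judged then, once.
The state is a dict: "time": time; "joint_positions": joint angles; "qvel": joint speeds; "joint_torque": joint torques, N m; "tool_pos": TCP position; "ee_rot": TCP orientation; "wrist_force": force on the tool from outside, world axes, zero at the start; "wrist_torque": the same for the moment, N m; "width": finger opening in m; "finger_force": force on a finger pad.
Only numpy, scipy, OpenCV 4.12 (cv2) and the standard library are available. Lean on these libraries where they do the work, as an engineer would, in place of code of your own. Each camera call takes 0.05 s, during which the arm holds its last target. There are 200 camera calls.

### The job

Push the brown circuit board along the grey stand, away from the robot, until its bare copper-striped end sticks out 30 mm past the stand's far edge, lying flat and square to that edge, so that an edge connector can be clipped on. Only push it with the fingers, never lift it off the stand, and leave the relay, fuse block, breaker and meter where they are.

Things in the scene. Friction and masses are not known exactly. Their poses are not given: they have to be found in the camera images.
- board: Loose flat brown circuit board, 110 (x) x 90 (y) x 4 mm thick, about 0.16 kg, lying on the stand. A grey terminal strip runs along its rear end; components up to 15 mm high stand in the middle; copper stripes run to the front end. Origin: centre of the underside; +x points to the front end, z up. It slides with ordinary friction and stays where left. Starts up to 0.3 rad from square.
- board_front (a point): Middle of the board's front (copper-striped) end, at the underside; 55 mm from the board's origin along its +x. At the start it lies 15 to 65 mm short of the stand's far edge.
- board_rear (a point): Middle of the board's rear end, at the underside. The terminal strip, 12 mm (x) x 84 mm (y), stands flush with this end: its flat upright rear face reaches from here to 18 mm above the underside. 55 mm from the board's origin along its -x.
- stand: Fixed bench stand: flat grey top on two wooden cheeks, 240 mm along its x x 300 mm along its y, top 60 mm above the table; no rim. Origin: centre of its footprint, on the table. +x points away from the robot, toward the far edge (turned up to 0.4 rad from straight ahead); z up.
- stand_edge (a point): Middle of the stand's far edge, on the top surface (120 mm from the stand's origin along its +x, 60 mm up). Same axes as the stand: x points outward past the edge, y along it.
- relay: Bystander: small plug-in relay, clear cap on black base, 28 x 22 mm, 36 mm high, standing on the stand near its left or right side, about 120 mm from the stand's middle line. Origin: centre of the underside.
- fuse_block: Bystander: white ceramic fuse block, 40 x 24 mm, 32 mm high, on the stand near the other side, about 120 mm from the middle line. Origin: centre of the underside.
- breaker: Bystander: white three-pole circuit breaker with blue toggle, 85 x 54 mm, 73 mm high, lying on the table left of the stand. Origin: centre of the underside.
- meter: Bystander: red hand multimeter, 150 x 78 mm, 44 mm high, lying on the table right of the stand. Origin: centre of the underside.
Not all that is in view belongs to the job. Of the things that look like the board, the middle-sized one is meant.

How it is judged:
At the end, for the whole second after the job is handed in: The middle of the board's front end is 30 mm (within 7 mm) past the stand's far edge, the board lies flat on the stand, square to the edge within 0.12 rad (7 degrees) and at rest; each bystander within 15 mm of where it began (x of board_front in the frame of stand_edge between 0.023 and 0.037 m and angle between the x axis of board and the x axis of stand, either way round below 0.12 rad and angle between board's own z axis and vertical below 0.04 rad and z of board in the frame of stand between 0.056 and 0.064 m and linear speed of board below 0.01 m/s and distance of each of relay, fuse_block, breaker, meter from where it was at the start of the episode below 0.015 m); the robot touches nothing.
It fails at once if the board is lifted or carried (raised more than 8 mm off the stand, or tipped more than 0.25 rad) (z of board in the frame of stand above 0.068 m or angle between board's own z axis and vertical above 0.25 rad).
It fails at once if a bystander is moved more than 15 mm or tipped over (distance of any of relay, fuse_block, breaker, meter from where it was at the start of the episode above 0.015 m or angle between any of relay, fuse_block, breaker, meter's own z axis and vertical above 0.3 rad).
It also fails if it takes over 35 s, if anything falls off the work surface, if the arm or the gripper's body presses on something with over 40 N, if the wrist force passes 120 N, or if a joint passes its speed limit or range.

## Working session

There is one attempt and no reset: what is moved stays moved. The work goes in short steps, Python scripts to look and compute and a shell command to move; the robot and the scene stay as the last step left them, time stands still between calls to the robot, and variables do not carry over. Pictures are saved under pics/ and viewed, at most 10 in all, crops included, and the job is handed in when it is done.

```bash
mkdir -p pics
cat > h.py <<'E'
import numpy as np, cv2
from bench import robot, vision
def snap(n,save=None):
    s=vision.snapshot(n)
    if save: cv2.imwrite('pics/'+save,s['color'][:,:,::-1])
    return s
def pt(s,u,v,z=None):
    R=np.array(s['R']);t=np.array(s['t'])
    d=np.array([(u-s['cx'])/s['fx'],(v-s['cy'])/s['fy'],1.])
    c=-R.T@t; r=R.T@d
    if z is None:
        w=s['z_map'][int(v)-1:int(v)+2,int(u)-1:int(u)+2]; return c+r*np.median(w[w>0])
    return c+r*(z-c[2])/r[2]
E
python3 - <<'E'
from h import *
import pickle
for n in['scene','side']:
    s=snap(n,n+'1.png'); pickle.dump(s,open(n+'.pkl','wb'))
    print(n,-np.array(s['R']).T@s['t'])
o=robot.get_obs();print(o['time'],o['tool_pos'],o['ee_rot'])
E
```

```text
scene [1.19842231 0.10601035 0.93491477]
side [ 0.18986452 -0.68699735  0.62625755]
0.1 [5.49508957e-01 4.38852988e-05 2.04416227e-01] [-3.13960689e+00 -2.14174050e-04  1.57078886e+00]
```

View pics/scene1.png

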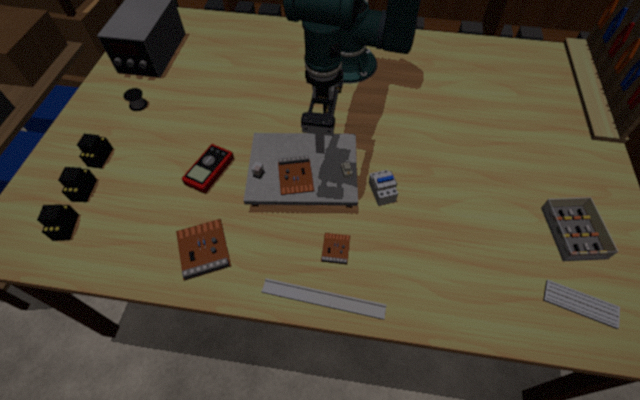

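View pics/side1.png

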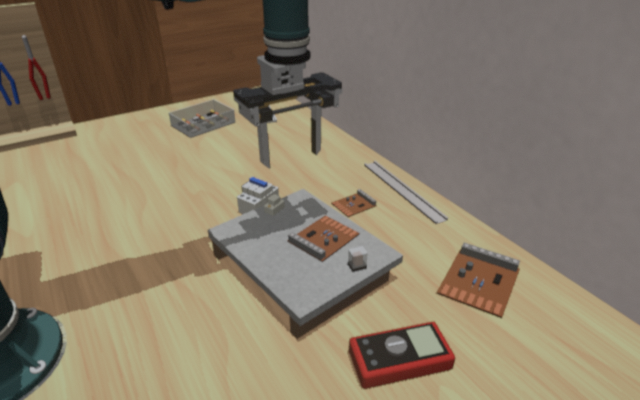

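Three boards look alike in the scene picture: on the stand at (295,177), a large one at (203,248) and a small one at (336,248). The middle-sized one on the stand is the target. The meter is at (208,168), the breaker at (384,186), the fuse block at (258,170) and the relay at (348,168). I'll check this in one close crop made of both views.

Run:
```python
import pickle,cv2,numpy as np
a=pickle.load(open('scene.pkl','rb'))['color'][125:215,235:370,::-1]
b=pickle.load(open('side.pkl','rb'))['color'][180:340,200:410,::-1]
a=cv2.resize(a,None,fx=5,fy=5,interpolation=cv2.INTER_CUBIC)
b=cv2.resize(b,None,fx=3.5,fy=3.5,interpolation=cv2.INTER_CUBIC)
cv2.imwrite('pics/ca.png',cv2.convertScaleAbs(a,alpha=1.6));cv2.imwrite('pics/cb.png',b)
```

```text
(no output)
```

View pics/ca.png

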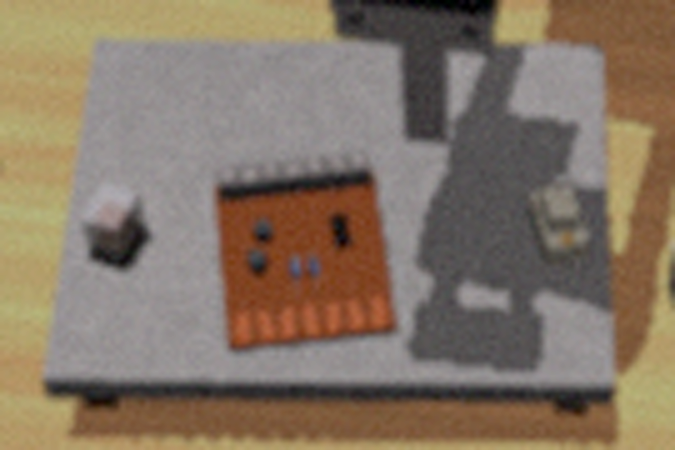

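View pics/cb.png

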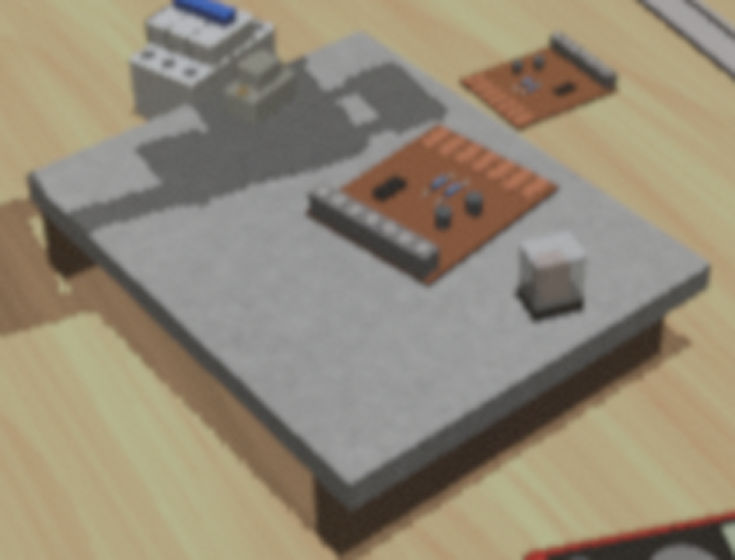

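The close crops confirm the choice. The board on the stand has its terminal strip toward the robot and its copper end toward the far edge. In scene crop A its front corners are at (230,350) and (396,330), and the far edge runs from (47,382) to (613,388). The relay is at robot-right and the fuse block at robot-left.

```bash
cat >> h.py <<'E'
def mid(a,b): return (a+b)/2
E
python3 - <<'E'
from h import *
import pickle
A=pickle.load(open('scene.pkl','rb'));B=pickle.load(open('side.pkl','rb'))
def fa(x,y,z): return pt(A,234.6+x/5,124.6+y/5,z)
def fb(x,y,z): return pt(B,199.64+x/3.5,179.64+y/3.5,z)
P={}
P['A']=[fa(*p,.06) for p in[(47,381),(613,388),(605,44),(98,42)]]+[fa(*p,.064) for p in[(230,348),(396,329)]]+[fa(218,183,.066),fa(373,175,.066)]
P['B']=[fb(*p,.06) for p in[(710,265),(362,32),(30,178),(350,488)]]+[fb(*p,.064) for p in[(557,187),(437,126),(428,283)]]+[fb(308,211,.064)]
for k,p in P.items():
    p=np.array(p)[:,:2]; print(k,p.round(4).tolist())
    for q in(p[:4],p[4:]):
        f,r=(q[0]+q[1])/2,(q[2]+q[3])/2
        d=q[1]-q[0]; d2=q[2]-q[3]
        print(' front',f.round(4),'rear',r.round(4),'len',np.linalg.norm(f-r).round(4),'wid',np.linalg.norm(d).round(4),np.linalg.norm(d2).round(4),'yaw',np.arctan2(*(f-r)[::-1]).round(3),'edgeyaw',np.arctan2(-d[0],d[1]).round(3),np.arctan2(-d2[0],d2[1]).round(3))
E
```

```text
A [[0.6718, -0.1914], [0.6309, 0.1025], [0.3912, 0.0716], [0.4355, -0.2248], [0.6394, -0.1001], [0.614, -0.0155], [0.5332, -0.13], [0.5144, -0.0456]]
 front [ 0.6514 -0.0444] rear [ 0.4134 -0.0766] len 0.2402 wid 0.2967 0.2997 yaw 0.134 edgeyaw 0.138 0.149
 front [ 0.6267 -0.0578] rear [ 0.5238 -0.0878] len 0.1072 wid 0.0883 0.0865 yaw 0.283 edgeyaw 0.291 -2.922
B [[0.6719, -0.1946], [0.6311, 0.1011], [0.3948, 0.065], [0.4344, -0.2296], [0.6394, -0.1016], [0.6138, -0.017], [0.5356, -0.133], [0.5114, -0.048]]
 front [ 0.6515 -0.0468] rear [ 0.4146 -0.0823] len 0.2396 wid 0.2985 0.2972 yaw 0.149 edgeyaw 0.137 0.134
 front [ 0.6266 -0.0593] rear [ 0.5235 -0.0905] len 0.1077 wid 0.0884 0.0884 yaw 0.293 edgeyaw 0.295 -2.865
```

Both cameras agree. The stand's yaw is 0.139, with the far edge middle at (0.6515, -0.0456). The board's yaw is 0.29, with its front 26 mm short of the edge, so it needs a 56 mm push and a -0.15 rad turn. I'll set the fingers half open as a two-point pusher square to the stand. First I move behind the strip while still high, then turn +82° about the tool z axis.

```bash
python3 -m crank '[[0.5,[-0.023,-0.0165,0],[0,0,0]],[0.5,[-0.023,-0.0165,0],[0,0,0]],[0.5,[-0.023,-0.0165,0],[0,0,0]],[0.5,[-0.023,-0.0165,0],[0,0,0]],[0.5,[0,0,0],[0,0,8]],[0.5,[0,0,0],[0,0,8]],[0.5,[0,0,0],[0,0,8]],[0.5,[0,0,0],[0,0,8]]]'; python3 -m crank '[[0.5,[0,0,0],[0,0,8]],[0.5,[0,0,0],[0,0,8]],[0.5,[0,0,0],[0,0,8]],[0.5,[0,0,0],[0,0,8]],[0.5,[0,0,0],[0,0,8]],[0.5,[0,0,0],[0,0,8]],[0.5,[0,0,0],[0,0,2]],[0.5,[0,0,0],[0,0,0]]]'
```

```text
time: 0.9
tool_pos: [0.4836, -0.092, 0.2049]
ee_rot: [-3.141, 0.0, 1.006]
wrist_force: [-0.5, -0.3, 0.7]
width: 0.0471
finger_force: 0.0
time: 1.7
tool_pos: [0.4837, -0.0919, 0.2049]
ee_rot: [-3.141, 0.001, 0.14]
wrist_force: [-0.5, 0.5, -0.3]
width: 0.0469
finger_force: 0.0
```

```bash
python3 -m crank '[[0.5,[0,0,0.03],[0,0,0]],[0.5,[0,0,0.03],[0,0,0]],[0.5,[0,0,0.03],[0,0,0]],[0.5,[0,0,0.025],[0,0,0]],[0.5,[0,0,0.015],[0,0,0]],[0.5,[0,0,0.008],[0,0,0]],[0.5,[0,0,0],[0,0,0]]]'
python3 - <<'E'
from h import *
s=snap('side'); cv2.imwrite('pics/d.png',cv2.resize(s['color'][160:320,200:410,::-1],None,fx=3.5,fy=3.5,interpolation=cv2.INTER_CUBIC))
E
```

```text
time: 2.4
tool_pos: [0.4831, -0.0917, 0.0662]
ee_rot: [-3.14, 0.003, 0.14]
wrist_force: [0.5, 0.3, -0.3]
width: 0.0466
finger_force: 0.0
```

View pics/d.png

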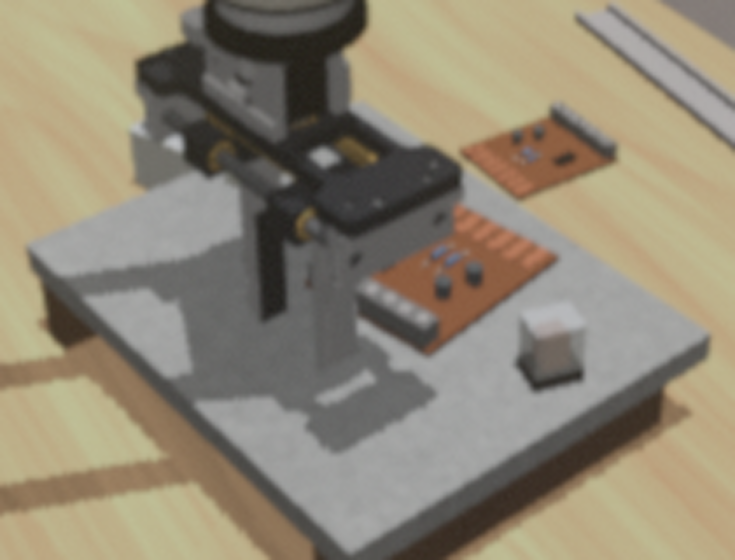

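The fingers are down behind the terminal strip with a clear gap, and nothing is touching. I'll push slowly, short of the goal, and then measure.

```bash
python3 -m crank '[[0.5,[0.008,0,0],[0,0,0]],[0.5,[0.006,0,0],[0,0,0]],[0.5,[0.005,0,0],[0,0,0]],[0.5,[0.005,0,0],[0,0,0]],[0.5,[0.005,0,0],[0,0,0]],[0.5,[0.005,0,0],[0,0,0]],[0.5,[0.005,0,0],[0,0,0]],[0.5,[0.005,0,0],[0,0,0]]]'; python3 -m crank '[[0.5,[0.005,0,0],[0,0,0]],[0.5,[0.005,0,0],[0,0,0]],[0.5,[0.005,0,0],[0,0,0]],[0.5,[0.005,0,0],[0,0,0]],[0.5,[0.003,0,0],[0,0,0]],[0.5,[0,0,0],[0,0,0]]]'
python3 - <<'E'
from h import *
import pickle
s=snap('scene'); pickle.dump(s,open('scene2.pkl','wb'))
a=s['color'][125:215,235:370,::-1]
cv2.imwrite('pics/e.png',cv2.convertScaleAbs(cv2.resize(a,None,fx=5,fy=5,interpolation=cv2.INTER_CUBIC),alpha=1.6))
E
```

```text
time: 3.25
tool_pos: [0.5279, -0.0857, 0.0674]
ee_rot: [-3.141, 0.0, 0.14]
wrist_force: [-1.8, 0.7, 1.3]
width: 0.0469
finger_force: 0.8
time: 3.85
tool_pos: [0.5511, -0.0826, 0.0675]
ee_rot: [3.141, -0.001, 0.14]
wrist_force: [0.0, 0.4, -0.3]
width: 0.047
finger_force: 0.0
```

View pics/e.png

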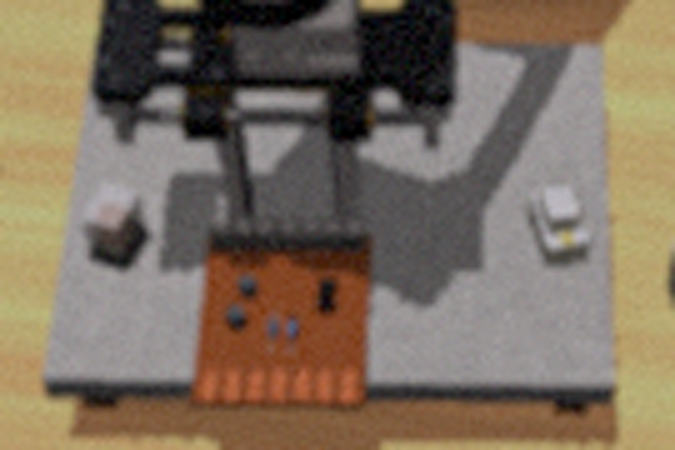

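The board is now square and slightly over the edge. Its front corners are at about (193,400) and (366,403) in the crop.

Run:
```python
from h import *
import pickle
A=pickle.load(open('scene2.pkl','rb'))
fa=lambda x,y,z: pt(A,234.6+x/5,124.6+y/5,z)
E=np.array([.6515,-.0456]);u=np.array([.9904,.1386]);v=np.array([-.1386,.9904])
st=lambda p:(((p[:2]-E)@u).round(4),((p[:2]-E)@v).round(4))
for p in[(193,401,.064),(366,404,.064),(210,247,.066),(370,247,.066),(47,381,.06),(613,388,.06)]: print(p,st(fa(*p)))
print('tcp',st(np.array(robot.get_obs()['tool_pos'])))
```

```text
(193, 401, 0.064) (np.float64(0.0138), np.float64(-0.0689))
(366, 404, 0.064) (np.float64(0.0144), np.float64(0.0209))
(210, 247, 0.066) (np.float64(-0.0843), np.float64(-0.068))
(370, 247, 0.066) (np.float64(-0.0856), np.float64(0.0192))
(47, 381, 0.06) (np.float64(-0.0001), np.float64(-0.1472))
(613, 388, 0.06) (np.float64(0.0002), np.float64(0.1496))
tcp (np.float64(-0.1047), np.float64(-0.0227))
```

The image puts the front at +14 mm, and the TCP position plus the known sizes gives +13 mm, so they agree. I push another 16 mm, then back away, lift and check.

```bash
python3 -m crank '[[0.5,[0.004,0,0],[0,0,0]],[0.5,[0.004,0,0],[0,0,0]],[0.5,[0.004,0,0],[0,0,0]],[0.5,[0.003,0,0],[0,0,0]],[0.5,[0.001,0,0],[0,0,0]],[0.5,[0,0,0],[0,0,0]]]'; python3 -m crank '[[0.5,[-0.01,0,0],[0,0,0]],[0.5,[-0.025,0,0],[0,0,0]],[0.5,[-0.025,0,0],[0,0,0]],[0.5,[0,0,-0.03],[0,0,0]],[0.5,[0,0,-0.03],[0,0,0]],[0.5,[0,0,0],[0,0,0]]]'
python3 - <<'E'
from h import *
import pickle
s=snap('scene'); pickle.dump(s,open('scene3.pkl','wb')); b=snap('side'); pickle.dump(b,open('side3.pkl','wb'))
a=s['color'][145:215,235:370,::-1]
a=cv2.convertScaleAbs(cv2.resize(a,None,fx=5,fy=5,interpolation=cv2.INTER_CUBIC),alpha=1.6)
cv2.imwrite('pics/f.png',a)
cv2.imwrite('pics/g.png',cv2.resize(b['color'][170:300,220:410,::-1],None,fx=4,fy=4,interpolation=cv2.INTER_CUBIC))
E
```

```text
time: 4.5
tool_pos: [0.5665, -0.0804, 0.0675]
ee_rot: [3.142, -0.0, 0.14]
wrist_force: [0.1, 0.4, 0.1]
width: 0.0466
finger_force: 0.3
time: 5.1
tool_pos: [0.5091, -0.0897, 0.1325]
ee_rot: [3.138, -0.01, 0.139]
wrist_force: [0.5, -0.9, 0.3]
width: 0.0463
finger_force: 0.0
```

View pics/f.png

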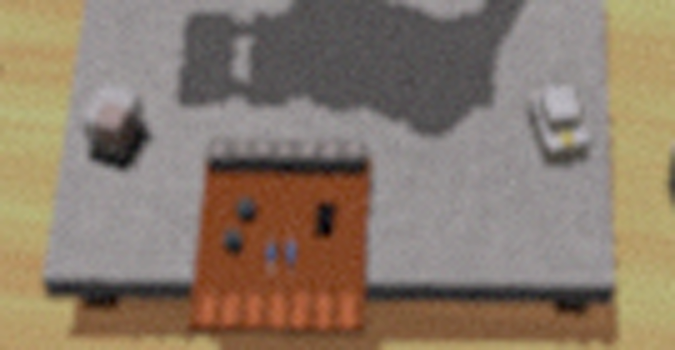

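View pics/g.png

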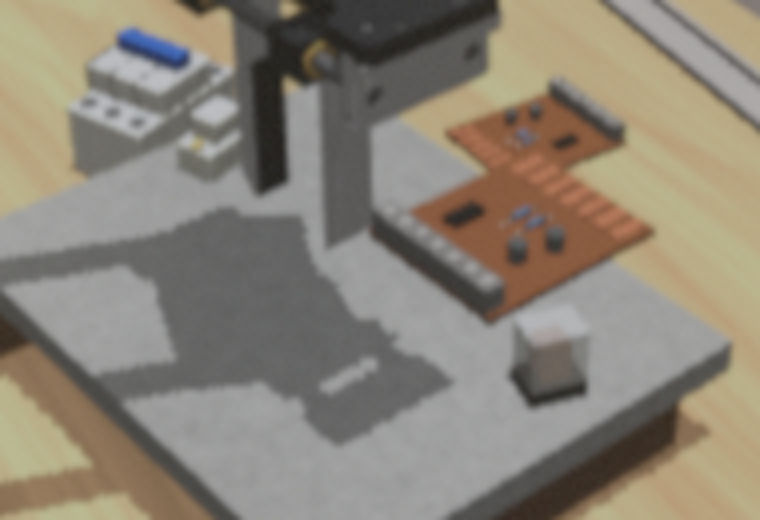

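The board lies flat and overhangs the edge, and the fingers are clear of it. Its front corners are at about (190,326) and (365,328) in the scene crop and (654,231) in the side crop.

Run:
```python
from h import *
import pickle
A=pickle.load(open('scene3.pkl','rb'));B=pickle.load(open('side3.pkl','rb'))
E=np.array([.6515,-.0456]);u=np.array([.9904,.1386]);v=np.array([-.1386,.9904])
st=lambda p:(((p[:2]-E)@u).round(4),((p[:2]-E)@v).round(4))
for x,y,z in[(190,327,.064),(365,328,.064),(209,170,.066),(369,170,.066),(45,281,.06),(612,289,.06)]: print('A',x,y,st(pt(A,234.6+x/5,144.6+y/5,z)))
for x,y,z in[(654,231,.064),(490,319,.064),(732,346,.06)]: print('B',x,y,st(pt(B,219.6+x/4,169.6+y/4,z)))
print(robot.get_obs()['tool_pos'])
```

```text
A 190 327 (np.float64(0.0296), np.float64(-0.0691))
A 365 328 (np.float64(0.0289), np.float64(0.0209))
A 209 170 (np.float64(-0.0688), np.float64(-0.0672))
A 369 170 (np.float64(-0.0701), np.float64(0.0193))
A 45 281 (np.float64(-0.0001), np.float64(-0.1482))
A 612 289 (np.float64(0.0008), np.float64(0.149))
B 654 231 (np.float64(0.0301), np.float64(-0.0709))
B 490 319 (np.float64(-0.0779), np.float64(-0.0701))
B 732 346 (np.float64(-0.0019), np.float64(-0.152))
[ 0.50697862 -0.08896719  0.12824167]
```

The front is 29–30 mm past the edge and square to it, and the bystanders look undisturbed. I'm handing the job in.

```bash
python3 -c "
from bench import robot
print(robot.close_job())"
```

```text
the job is handed in; nothing more can be done
None
```

I pushed the board out and handed the job in: its copper end measured 29–30 mm past the stand's far edge, flat and square, and the relay, fuse block, breaker and meter were not touched; the hand-in call gave no verdict.

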